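# Set the marking-out square on an instrument panel

### The arm

A 6-joint arm with a two-finger parallel gripper is mounted at the origin on the work surface. World frame = base frame: x ahead of the robot, y to its left, z up, the work surface at z = 0. Lengths are in m, angles in rad, forces in N, time in s.
With the tool pointing down it reaches from about 0.275 to 0.75 m from the base axis. Payload 10.2 kg.
Tool frame: the origin (TCP) lies at the very end of the fingers, on their centre line; the grasp point (between the pads) lies 19 mm behind it; z points along the fingers, y is the direction in which the jaws open and shut (so a half turn about z gives the same grasp; the last joint's range is limited). The gripper opens to 85 mm and grips with 20 to 120 N. Pads are 22 mm wide; open, the fingers measure 114 mm over their backs; the gripper's body (76 mm by 85 mm) begins 54 mm behind the grasp point. The pads swing forward as they close: fully open they stand 13 mm farther back than shut.
Start: joints at [-1.375, 0.313, 1.498, -0, 1.331, -0.223], TCP at [0.213, -0.48, 0.231] pointing down, gripper open.
Joint ranges: [-2.94, 2.94], [-0.97, 2.17], [0.19, 2.56], [-1.23, 4.37], [0.02, 3.11], [-2.88, 2.88]. Speed limits (rad/s): [2.39, 2.39, 3.01, 3.14, 3.14, 3.14].

### API

Orientations are given as a rotation vector (axis times angle).
In Python, from bench import arm, eyes gives the robot as it stands.
- The arm moves only by the tool move_arm, never from a script. Its argument "commands" is a list of rows, each an object with "hand": the opening, from 0 (shut) to 1 (fully open); "translation": the shift along the tool's x, y, z in m, a list of three; "rot": the turn, a rotation vector about the tool's x, y, z in degrees, a list of three. A call has 1 to 12 rows; each row is the pose to reach, as a shift and turn from the pose commanded when the call began, along the tool's axes at that moment; what a row does not reach only later rows make up. A row lasts 1/12 s, in which the tool goes at most 41.7 mm and 7.16 degrees, less where a joint would pass 70% of its speed; a pose out of reach is approached as far as the arm can. A call with a gripper value outside its range is refused whole. The fingers move at their own pace and stop on an object; the grip force is fixed at half the most. Time passes only in rows, so rows that repeat a pose let the fingers close. It gives the time, the measured TCP pose, the force and the opening at its end, in the units of the state.
- arm.observe(): the state, without advancing time (a new reading comes with each control period).
- eyes.grab_frame(name): name is "side" or "top" or "wrist"; returns a dict with "image" (420x560x3 uint8, blue, green, red), "depth" (420x560 float32, m along the optical axis (not along the pixel's ray), 0 where there is no reading), "K" (3x3 intrinsics, pixels), "eye" and "attitude" of the camera in the world; the wrist camera has in their place "tool_from_camera" (4x4, takes a point from camera to tool coordinates, whose origin is the TCP and whose axes are the flange's). Camera axes: x right, y down, z forward; pixel columns grow to the right and rows downward; lengths in m; the calibration is good to about 2 mm. A picture is of the moment at which its call begins: read the wrist's pose just before it.
- arm.close_job(): hands the job in, once; it reports no verdict.
The state is a dict: "time_s": time; "joints": joint angles; "joint_vel": joint speeds; "joint_torque": joint torques, N m; "tool_pos": TCP position; "orientation": TCP orientation; "ft_force": force on the tool from outside, world axes, zero at the start; "moment": the same for the moment, N m; "grip_width": opening from 0.0 (shut) to 1.0 (fully open).
Only numpy, scipy, OpenCV 4.12 (cv2) and the standard library are available. Lean on these libraries where they do the work, as an engineer would, in place of code of your own. Each camera call takes 0.05 s, during which the arm holds its last target. There are 200 camera calls.

### The job

First clear the red screwdriver off the dark metal panel and put it in the green tool tray. Then take the blue T-square from its sloping wooden rest and set it on the bench, without dropping it, with its stock flush against the near edge of the panel (the edge facing the robot) and its steel blade lying across the panel, covering the white line. Leave the lamp, the transformer and the glass tube where they are.

Things in the scene. Friction and masses are not known exactly. Their poses are not given: they have to be found in the camera images.
- square: T-square, about 0.46 kg: blue stock 28 (x) x 120 (y) x 42 (z) mm; steel blade 30 wide, 2 thick, from the middle of the stock's +x face to x = 154 mm, its underside 11 mm above the stock's. Origin: centre of the stock's underside; x along the blade, z up when flat. It starts on the rest tilted 35 degrees, blade up the slope, away from the robot. Grip the stock across x, above the blade
- square_left (a point): point on the stock's +x face, 55 mm along +y from the middle and 4 mm above the underside
- square_right (a point): the same, 55 mm along -y
- square_tip (a point): middle of the free end of the blade, 154 mm along x from the square's origin
- rest: fixed wooden rest, 150 mm wide (y), about 100 mm deep (x) and 100 mm tall; its sloping board rises at 35 degrees towards its +x. A lip 10 mm high at the board's lower (-x) edge, about 40 mm above the bench, keeps the stock from sliding. Origin: centre of its foot
- panel: fixed flat dark metal instrument panel, 140 (x) x 180 (y) x 10 (z) mm, lying on the bench with a white line 4 mm wide across it, parallel to its x axis, at y = +30 mm. Origin: centre of its underside. Its near edge is the upright face at x = -70 mm, facing the robot
- line_end (a point): where the white line meets the panel's near edge, on the top face (10 mm above the bench); x and y axes as the panel's
- screwdriver: screwdriver lying on the panel: red squarish handle 90 (x) x 26 (y) x 24 (z) mm with a black band, and a yellow shaft along +x to x = 115 mm. Origin: centre of the handle's underside
- tool_tray: fixed green open tray, 120 (x) x 220 (y) x 40 (z) mm, walls and floor 5 mm. Origin: centre of its underside
- lamp_tray: fixed grey open tray of the same size, holding the glass tube. Origin: centre of its underside
- tube: glass discharge tube with black end caps, 22 mm across and 150 mm long (y), lying in the grey tray; leave it. Origin: its underside at mid-length
- lamp: white reflector lamp standing face down, 96 mm across and 107 mm tall; leave it. Origin: centre of its underside
- transformer: transformer, black core with yellow winding, 75 x 75 x 50 mm; leave it. Origin: centre of its underside

How it is judged:
On the way:
1. the screwdriver lies released in the green tool tray while the square has not yet been taken (x of screwdriver in the frame of tool_tray between -0.055 and 0.055 m and y of screwdriver in the frame of tool_tray between -0.105 and 0.105 m and z of screwdriver in the frame of tool_tray below 0.022 m and angle between screwdriver's own x axis and vertical above 1.2 rad and contact force between the fingers and screwdriver below 0.1 N and distance of square from where it was at the start of the episode below 0.02 m), for 0.2 s.
At the end, for the whole second after the job is handed in: Screwdriver at rest in the green tray. Square flat on the bench (4 mm, 0.05 rad), at rest, blade across the panel; both ends of its stock within 2.5 mm of the panel's near edge; blade covers the white line (blade middle within 12 mm of it at the stock, 13 mm at the tip) (x of screwdriver in the frame of tool_tray between -0.055 and 0.055 m and y of screwdriver in the frame of tool_tray between -0.105 and 0.105 m and z of screwdriver in the frame of tool_tray below 0.022 m and angle between screwdriver's own x axis and vertical above 1.2 rad and x of square_left in the frame of panel between -0.0725 and -0.067 m and x of square_right in the frame of panel between -0.0725 and -0.067 m and x of square_tip in the frame of panel above 0.06 m and y of square in the frame of line_end between -0.012 and 0.012 m and y of square_tip in the frame of line_end between -0.013 and 0.013 m and height (world z) of square below 0.004 m and angle between square's own z axis and vertical below 0.05 rad and linear speed of each of square, screwdriver below 0.01 m/s); the robot touches nothing.
It fails at once if the square is dropped (moves freely faster than 0.5 m/s, a fall of over 12 mm) (linear speed of square above 0.5 m/s and contact force between the fingers and square below 0.1 N).
It fails at once if the lamp is moved by more than 15 mm (distance of lamp from where it was at the start of the episode above 0.015 m).
It fails at once if the transformer is moved by more than 15 mm (distance of transformer from where it was at the start of the episode above 0.015 m).
It fails at once if the glass tube is moved by more than 20 mm (distance of tube from where it was at the start of the episode above 0.02 m).
It also fails if it takes over 51 s, if anything falls off the work surface, if the arm or the gripper's body presses on something with over 40 N, if the wrist force passes 120 N, or if a joint passes its speed limit or range.

## Working session

There is one attempt and no reset: what is moved stays moved. The work goes in short steps, Python scripts to look and compute and a tool call to move; the robot and the scene stay as the last step left them, time stands still between calls to the robot, and variables do not carry over. Pictures are saved under pics/ and viewed, about 8 in all and at most 12, crops included, and the job is handed in when it is done.

Besides the shell and the picture viewer there is one more tool, called after "Emit:" as name(argument=value, ...), one argument or row to a line, values as JSON. move_arm: Moves the arm, as the interface text tells. Its arguments: {"type":"object","properties":{"commands":{"type":"array"}},"required":["commands"]}

```bash
mkdir -p pics; cat > h.py <<'E'
import numpy as np,cv2
from scipy.spatial.transform import Rotation as R
from bench import arm,eyes
def cam(n):
    s=arm.observe(); f=eyes.grab_frame(n)
    if n=="wrist":
        T=np.eye(4);T[:3,:3]=R.from_rotvec(s["orientation"]).as_matrix();T[:3,3]=s["tool_pos"]
        f["T"]=T@np.array(f["tool_from_camera"])
    else:
        T=np.eye(4);a=np.array(f["attitude"],float)
        T[:3,:3]=a if a.shape==(3,3) else R.from_rotvec(a).as_matrix() if a.size==3 else R.from_quat(a).as_matrix()
        T[:3,3]=f["eye"]; f["T"]=T
    return f
def cloud(f):
    d=f["depth"];K=f["K"];v,u=np.mgrid[:d.shape[0],:d.shape[1]]
    P=np.stack([(u-K[0][2])/K[0][0]*d,(v-K[1][2])/K[1][1]*d,d],-1)
    P=P@f["T"][:3,:3].T+f["T"][:3,3]; P[d==0]=np.nan; return P
def save(n,name):
    f=cam(n);cv2.imwrite(f"pics/{name}.png",f["image"]);P=cloud(f);np.savez(f"pics/{name}.npz",P=P,img=f["image"],T=f["T"],K=f["K"]);return f,P
E
python3 - <<'E'
from h import *
f,P=save("top","top1");print(f["eye"],f["attitude"]);g,Q=save("side","side1");print(g["eye"],g["attitude"])
print(arm.observe())
cv2.imwrite("pics/both.png",cv2.resize(np.vstack([f["image"]]),(800,600)))
E
```

```text
[0.44625525 0.02340394 1.31289192] [-2.14440948  2.17147212 -0.14128136]
[ 0.56246877 -0.93581286  0.64226197] [-2.06590465  0.0691647  -0.02376866]
{'time_s': 0.1, 'joints': array([-1.37541506e+00,  3.13417878e-01,  1.49836252e+00,  1.51110587e-05,
        1.33104145e+00, -2.23406555e-01]), 'joint_vel': array([-1.71809705e-03,  2.67990426e-05, -1.01089385e-03, -2.39987892e-03,
       -1.53629193e-03, -4.12756367e-04]), 'joint_torque': array([ 1.47074472e-03, -4.12899542e+01, -2.60143930e+01, -1.83868724e-04,
        3.01191380e-03, -1.13624870e-07]), 'tool_pos': array([ 0.21343463, -0.47939502,  0.23077959]), 'orientation': array([-3.07177024e+00, -6.52772744e-01, -5.00870978e-05]), 'ft_force': array([ 0.3555695 , -0.56699667, -0.22841677]), 'moment': array([ 0.01117762, -0.05876902, -0.01646782]), 'grip_width': 1.0004941230814102}
```

View pics/top1.png

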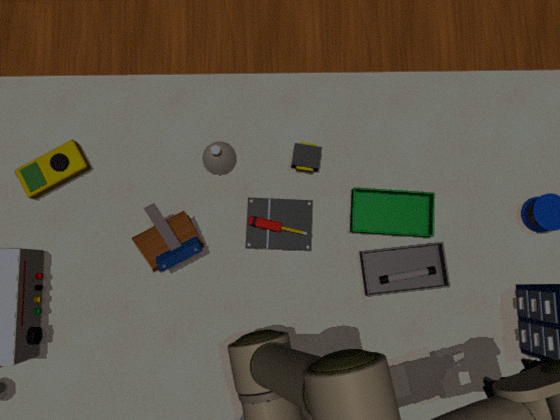

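View pics/side1.png

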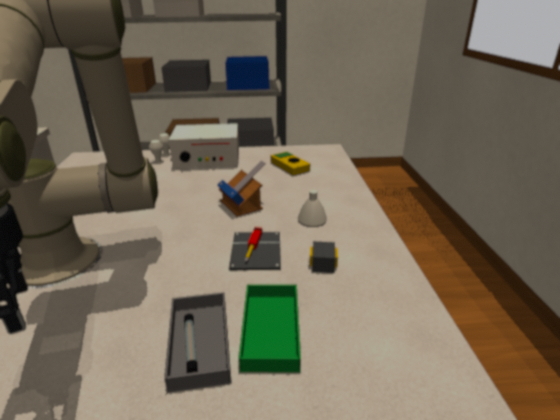

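The top view has image up = +x and left = +y. The screwdriver handle is at about (266,224), with its shaft pointing right to (305,234). The panel spans (247–313, 198–250) with the line at x≈268. The green tray is centred at (392,212), the T-square stock at (180,254) and the blade tip at (152,208).

```bash
cat > m.py <<'E'
from h import *
z=np.load("pics/top1.npz");P=z["P"];img=z["img"].astype(int)
hsv=cv2.cvtColor(z["img"],cv2.COLOR_BGR2HSV).astype(int);H,S,V=hsv[...,0],hsv[...,1],hsv[...,2]
def roi(u0,u1,v0,v1):
    m=np.zeros(H.shape,bool);m[v0:v1,u0:u1]=1;return m
def rep(n,m,zlo=-1):
    m=m&np.isfinite(P[...,2]); m&=np.nan_to_num(P[...,2])>zlo
    p=P[m];v,u=np.nonzero(m)
    (c,wh,a)=cv2.minAreaRect((p[:,:2]*1000).astype(np.float32))
    mu=p.mean(0);w,e=np.linalg.eigh(np.cov(p[:,:2].T))
    print(n,len(p),"mean",mu.round(4),"rect",np.round(c,1),np.round(wh,1),round(a,1),"axis",e[:,1].round(3),"zpct",np.percentile(p[:,2],[5,50,95]).round(4))
red=((H<8)|(H>172))&(S>150)&(V>60)
rep("handle",red&roi(240,320,190,260))
rep("shaft",(H>20)&(H<35)&(S>120)&roi(240,320,190,260))
blue=(H>100)&(H<125)&(S>110)
rep("stock",blue&roi(140,215,220,280))
rep("green",(H>50)&(H<75)&(S>120)&roi(340,445,180,245))
rep("tray rim",(H>50)&(H<75)&(S>120)&roi(340,445,180,245),.03)
rep("wood",(H<20)&(S>100)&roi(125,210,205,275))
rep("blade",(S<70)&roi(140,185,200,252),.045)
rep("lamp",roi(195,242,135,180),.02)
rep("trafo",roi(285,330,135,180),.02)
rep("panel",roi(240,320,190,258)&(V<95)&(S<90),)
rep("greytray",roi(350,455,238,300),.03)
print("bench z",np.nanmedian(P[290:310,100:200,2]),np.nanmedian(P[150:170,340:440,2]))
E
python3 m.py; python3 -c "
import cv2
i=cv2.imread('pics/top1.png');a=cv2.resize(i[185:280,125:325],(800,380),interpolation=cv2.INTER_CUBIC);cv2.imwrite('pics/crop1.png',a)"
```

```text
handle 280 mean [0.5595 0.0348 0.034 ] rect [560.6  38.7] [91. 27.] 77.7 axis [0.248 0.969] zpct [0.03   0.0346 0.0384]
shaft 74 mean [ 0.5431 -0.0323  0.0252] rect [551.    4.9] [134.1  13.6] 79.5 axis [0.208 0.978] zpct [0.0149 0.0261 0.0303]
stock 689 mean [0.4804 0.2594 0.0808] rect [482.  260.5] [ 43.7 118.8] 27.6 axis [-0.452  0.892] zpct [0.0643 0.082  0.0913]
green 3616 mean [ 0.5893 -0.3122  0.0118] rect [ 586.9 -307.2] [218.9 120.1] 85.6 axis [0.072 0.997] zpct [0.0021 0.007  0.0411]
tray rim 531 mean [ 0.5875 -0.3044  0.0392] rect [ 586.9 -307.2] [218.9 120.1] 85.6 axis [0.084 0.996] zpct [0.0317 0.0398 0.0444]
wood 1394 mean [0.5226 0.2969 0.0768] rect [521.3 292.3] [120.6 152. ] 25.4 axis [-0.503  0.864] zpct [0.0494 0.0782 0.099 ]
blade 603 mean [0.5489 0.2956 0.1091] rect [554.4 276. ] [117.6  83.7] 19.3 axis [-0.889 -0.458] zpct [0.0715 0.11   0.1446]
lamp 792 mean [0.7383 0.1587 0.0571] rect [747.1 162.4] [86.4 87.3] 40.5 axis [-0.421  0.907] zpct [0.0229 0.0548 0.1061]
trafo 744 mean [ 0.7384 -0.0772  0.0488] rect [741.3 -77.9] [74.9 76.6] 80.7 axis [-1.     0.018] zpct [0.0358 0.0504 0.0551]
panel 2888 mean [ 0.5605 -0.0049  0.0109] rect [561.3  -1.7] [183.2 144. ] 86.9 axis [0.023 1.   ] zpct [0.006  0.0109 0.0156]
greytray 589 mean [ 0.4328 -0.3382  0.0398] rect [ 434.4 -334. ] [120.4 221.4] 5.7 axis [-0.105  0.995] zpct [0.032  0.0404 0.0444]
bench z 0.0007843670473509645 0.0010723877192885256
```

View pics/crop1.png

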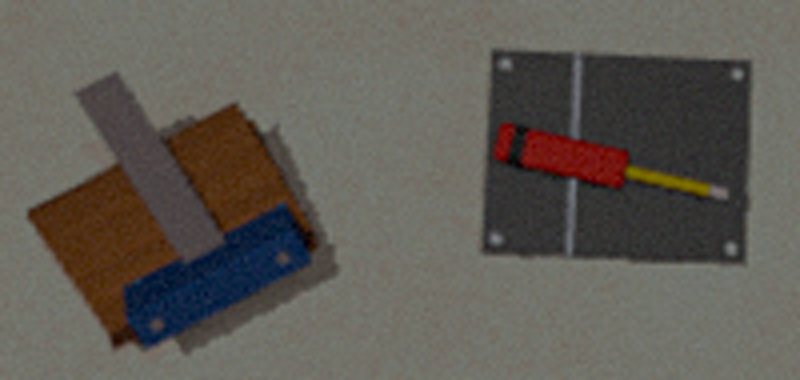

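```bash
cat >> h.py <<'E'
def go(pos,Rm):
    s=arm.observe();R0=R.from_rotvec(s["orientation"])
    Rt=Rm if isinstance(Rm,R) else down(Rm)
    print("T",(R0.inv().apply(np.array(pos)-s["tool_pos"])).round(4),"rot",np.degrees((R0.inv()*Rt).as_rotvec()).round(2),"at",s["tool_pos"].round(4),"t",s["time_s"])
def down(yaw): # tool pointing down, tool x at world yaw (deg)
    a=np.radians(yaw);return R.from_matrix(np.array([[np.cos(a),np.sin(a),0],[np.sin(a),-np.cos(a),0],[0,0,-1]]).T.T)
E
python3 - <<'E'
from h import *
print(down(24).as_rotvec())
go([.5606,.0387,.11],77.7)
E
```

```text
[3.07294132 0.65317384 0.        ]
T [ 0.5278 -0.332   0.1213] rot [-6.000e-02 -5.000e-02 -5.371e+01] at [ 0.2134 -0.4794  0.2308] t 0.1
```

Emit:
move_arm(
  commands=[
    {"hand":0.7,"translation":[0.528,-0.332,0.07],"rot":[0,0,-53.7]},
    {"hand":0.7,"translation":[0.528,-0.332,0.07],"rot":[0,0,-53.7]},
    {"hand":0.7,"translation":[0.528,-0.332,0.07],"rot":[0,0,-53.7]},
    {"hand":0.7,"translation":[0.528,-0.332,0.07],"rot":[0,0,-53.7]},
    {"hand":0.7,"translation":[0.528,-0.332,0.07],"rot":[0,0,-53.7]},
    {"hand":0.7,"translation":[0.528,-0.332,0.07],"rot":[0,0,-53.7]},
    {"hand":0.7,"translation":[0.528,-0.332,0.07],"rot":[0,0,-53.7]},
    {"hand":0.7,"translation":[0.528,-0.332,0.07],"rot":[0,0,-53.7]},
    {"hand":0.7,"translation":[0.528,-0.332,0.07],"rot":[0,0,-53.7]},
    {"hand":0.7,"translation":[0.528,-0.332,0.121],"rot":[0,0,-53.7]},
    {"hand":0.7,"translation":[0.528,-0.332,0.121],"rot":[0,0,-53.7]},
    {"hand":0.7,"translation":[0.528,-0.332,0.121],"rot":[0,0,-53.7]},
  ],
)

```text
time_s: 1.1
tool_pos: [0.4881, -0.0691, 0.1513]
orientation: [2.446, 1.971, 0.0]
ft_force: [-0.0, -1.1, -0.3]
grip_width: 0.702
```

```bash
python3 - <<'E'
from h import *
go([.5606,.0387,.11],77.7)
E
```

```text
T [0.1207 0.0479 0.0413] rot [0.   0.   0.01] at [ 0.4881 -0.0691  0.1513] t 1.1
```

Emit:
move_arm(
  commands=[
    {"hand":0.7,"translation":[0.121,0.048,0.041],"rot":[0,0,0]},
    {"hand":0.7,"translation":[0.121,0.048,0.041],"rot":[0,0,0]},
    {"hand":0.7,"translation":[0.121,0.048,0.041],"rot":[0,0,0]},
    {"hand":0.7,"translation":[0.121,0.048,0.041],"rot":[0,0,0]},
    {"hand":0.7,"translation":[0.121,0.048,0.041],"rot":[0,0,0]},
    {"hand":0.7,"translation":[0.121,0.048,0.041],"rot":[0,0,0]},
  ],
)

```text
time_s: 1.6
tool_pos: [0.5597, 0.0368, 0.1105]
orientation: [-2.445, -1.971, 0.001]
ft_force: [0.2, 0.2, -0.2]
grip_width: 0.699
```

```bash
python3 - <<'E'
from h import *
f,P=save("wrist","w1")
hsv=cv2.cvtColor(f["image"],cv2.COLOR_BGR2HSV).astype(int);H,S,V=hsv[...,0],hsv[...,1],hsv[...,2]
m=((H<8)|(H>172))&(S>150)&(V>50)&np.isfinite(P[...,2])&(np.nan_to_num(P[...,2])>.028)&(np.nan_to_num(P[...,2])<.045)
p=P[m];print(len(p),np.median(p[:,2]),cv2.minAreaRect((p[:,:2]*1000).astype(np.float32)))
go([.5606,.0387,.013],77.7)
E
```

```text
3865 0.03360015045955925 ((562.4004516601562, 37.36725997924805), (89.15571594238281, 25.971038818359375), 76.35567474365234)
T [0.0028 0.0003 0.098 ] rot [-0.01  0.02 -0.03] at [0.5597 0.0361 0.111 ] t 1.65
```

View pics/w1.png

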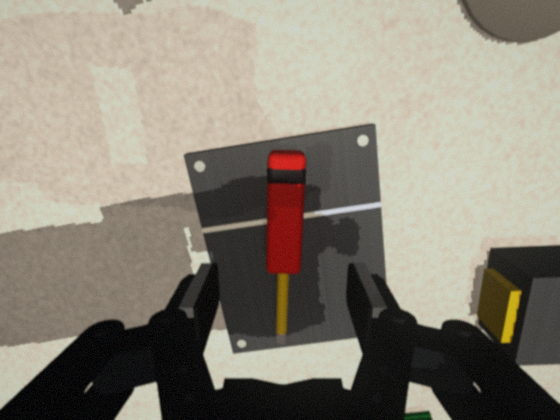

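The wrist view shows the handle centred between the fingers (about (286,215)). Its measured position agrees with the top camera to within 2 mm, so I'm descending and gripping.

Emit:
move_arm(
  commands=[
    {"hand":0.7,"translation":[0.002,0.0015,0.04],"rot":[0,0,1]},
    {"hand":0.7,"translation":[0.002,0.0015,0.075],"rot":[0,0,1]},
    {"hand":0.7,"translation":[0.002,0.0015,0.09],"rot":[0,0,1]},
    {"hand":0.7,"translation":[0.002,0.0015,0.098],"rot":[0,0,1]},
    {"hand":0.7,"translation":[0.002,0.0015,0.098],"rot":[0,0,1]},
    {"hand":0.1,"translation":[0.002,0.0015,0.098],"rot":[0,0,1]},
    {"hand":0.1,"translation":[0.002,0.0015,0.098],"rot":[0,0,1]},
    {"hand":0.1,"translation":[0.002,0.0015,0.098],"rot":[0,0,1]},
    {"hand":0.1,"translation":[0.002,0.0015,0.098],"rot":[0,0,1]},
    {"hand":0.1,"translation":[0.002,0.0015,0.098],"rot":[0,0,1]},
    {"hand":0.1,"translation":[0.002,0.0015,0.098],"rot":[0,0,1]},
    {"hand":0.1,"translation":[0.002,0.0015,0.098],"rot":[0,0,1]},
  ],
)

```text
time_s: 2.65
tool_pos: [0.563, 0.0382, 0.0147]
orientation: [2.462, 1.948, 0.003]
ft_force: [-0.8, -1.0, 7.8]
grip_width: 0.288
```

```bash
python3 - <<'E'
from h import *
go([.590,-.272,.11],85.6)
E
```

```text
T [-0.2957  0.0979 -0.095 ] rot [ 0.18  0.01 -8.9 ] at [0.563  0.0382 0.0147] t 2.65
```

Emit:
move_arm(
  commands=[
    {"hand":0.1,"translation":[0,0,-0.03],"rot":[0,0,0]},
    {"hand":0.1,"translation":[0,0,-0.065],"rot":[0,0,0]},
    {"hand":0.1,"translation":[-0.296,0.098,-0.095],"rot":[0,0,-8.9]},
    {"hand":0.1,"translation":[-0.296,0.098,-0.095],"rot":[0,0,-8.9]},
    {"hand":0.1,"translation":[-0.296,0.098,-0.095],"rot":[0,0,-8.9]},
    {"hand":0.1,"translation":[-0.296,0.098,-0.095],"rot":[0,0,-8.9]},
    {"hand":0.1,"translation":[-0.296,0.098,-0.095],"rot":[0,0,-8.9]},
    {"hand":0.1,"translation":[-0.296,0.098,-0.095],"rot":[0,0,-8.9]},
    {"hand":0.1,"translation":[-0.296,0.098,-0.095],"rot":[0,0,-8.9]},
    {"hand":0.1,"translation":[-0.296,0.098,-0.095],"rot":[0,0,-8.9]},
    {"hand":0.1,"translation":[-0.296,0.098,-0.095],"rot":[0,0,-8.9]},
    {"hand":0.1,"translation":[-0.296,0.098,-0.095],"rot":[0,0,-8.9]},
  ],
)

```text
time_s: 3.65
tool_pos: [0.589, -0.2733, 0.1082]
orientation: [2.307, 2.132, 0.0]
ft_force: [-0.2, 1.1, -0.7]
grip_width: 0.292
```

```bash
python3 - <<'E'
from h import *
go([.590,-.272,.012],85.6)
E
```

```text
T [0.0013 0.0008 0.0962] rot [ 0.03  0.01 -0.12] at [ 0.589  -0.2733  0.1082] t 3.65
```

Emit:
move_arm(
  commands=[
    {"hand":0.1,"translation":[0.001,0,0.04],"rot":[0,0,0]},
    {"hand":0.1,"translation":[0.001,0,0.07],"rot":[0,0,0]},
    {"hand":0.1,"translation":[0.001,0,0.085],"rot":[0,0,0]},
    {"hand":0.1,"translation":[0.001,0,0.096],"rot":[0,0,0]},
    {"hand":0.1,"translation":[0.001,0,0.096],"rot":[0,0,0]},
    {"hand":0.5,"translation":[0.001,0,0.096],"rot":[0,0,0]},
    {"hand":0.5,"translation":[0.001,0,0.096],"rot":[0,0,0]},
    {"hand":0.5,"translation":[0.001,0,0.096],"rot":[0,0,0]},
    {"hand":0.5,"translation":[0.001,0,0.096],"rot":[0,0,0]},
    {"hand":0.5,"translation":[0.001,0,0.06],"rot":[0,0,0]},
    {"hand":0.5,"translation":[0.001,0,0.02],"rot":[0,0,0]},
    {"hand":0.5,"translation":[0.001,0,-0.02],"rot":[0,0,0]},
  ],
)

```text
time_s: 4.65
tool_pos: [0.589, -0.2709, 0.1294]
orientation: [-2.305, -2.134, 0.0]
ft_force: [2.1, -0.3, -0.1]
grip_width: 0.499
```

```bash
python3 - <<'E'
from h import *
f,P=save("top","top2")
hsv=cv2.cvtColor(f["image"],cv2.COLOR_BGR2HSV).astype(int);H,S=hsv[...,0],hsv[...,1]
m=((H<8)|(H>172))&(S>150);m[:,:335]=0;m[:180]=0;m[245:]=0;m[:,450:]=0
p=P[m];p=p[np.isfinite(p[:,0])];print(len(p),np.percentile(p,[5,50,95],axis=0).round(3))
# refined geometry of stock/blade: fit planes etc with top1
z=np.load("pics/top1.npz");Q=z["P"];hs=cv2.cvtColor(z["img"],cv2.COLOR_BGR2HSV).astype(int)
m=(hs[...,0]>100)&(hs[...,0]<125)&(hs[...,1]>110);m[:220]=0;m[280:]=0;m[:,:140]=0;m[:,215:]=0
p=Q[m];p=p[np.isfinite(p[:,2])]
a=np.radians(27.6)
d=np.array([np.cos(a),np.sin(a)]); n=np.array([-np.sin(a),np.cos(a)])
u=p[:,:2]@d;v=p[:,:2]@n
for lo in np.arange(u.min(),u.max(),.004):
    k=(u>=lo)&(u<lo+.004);print(round(lo,3),k.sum(),np.median(p[k,2]).round(4),v[k].min().round(3),v[k].max().round(3))
E
```

```text
44 [[ 0.581 -0.238  0.024]
 [ 0.592 -0.232  0.029]
 [ 0.602 -0.226  0.032]]
0.526 68 0.0787 -0.049 0.064
0.53 74 0.081 -0.051 0.067
0.534 65 0.0835 -0.051 0.067
0.538 76 0.0861 -0.052 0.066
0.542 83 0.0891 -0.052 0.066
0.546 67 0.0896 -0.051 0.066
0.55 61 0.0842 -0.052 0.065
0.554 55 0.0787 -0.051 0.065
0.558 59 0.0732 -0.05 0.064
0.562 46 0.0671 -0.05 0.067
0.566 35 0.0609 -0.048 0.067
```

```bash
cat >> h.py <<'E'
def tilt(yaw,p): # grasp orientation for square with yaw, pitch p (deg): y_tool=x_sq, z_tool=-z_sq
    a,b=np.radians([yaw,p]);d=np.array([np.cos(a),np.sin(a),0]);Z=np.array([0,0,1.])
    x=np.cos(b)*d+np.sin(b)*Z; zz=-np.sin(b)*d+np.cos(b)*Z
    return R.from_matrix(np.c_[np.cross(x,-zz),x,-zz])
E
python3 - <<'E'
from h import *
go([.442,.2394,.1292],tilt(27.5,35))
E
```

```text
T [ 0.4992 -0.1888  0.0043] rot [-33.54  10.28 -30.69] at [ 0.5919 -0.2727  0.1391] t 4.7
```

Emit:
move_arm(
  commands=[
    {"hand":0.75,"translation":[0.499,-0.189,-0.02],"rot":[-33.5,10.3,-30.7]},
    {"hand":0.75,"translation":[0.499,-0.189,-0.02],"rot":[-33.5,10.3,-30.7]},
    {"hand":0.75,"translation":[0.499,-0.189,-0.02],"rot":[-33.5,10.3,-30.7]},
    {"hand":0.75,"translation":[0.499,-0.189,-0.02],"rot":[-33.5,10.3,-30.7]},
    {"hand":0.75,"translation":[0.499,-0.189,-0.02],"rot":[-33.5,10.3,-30.7]},
    {"hand":0.75,"translation":[0.499,-0.189,-0.02],"rot":[-33.5,10.3,-30.7]},
    {"hand":0.75,"translation":[0.499,-0.189,-0.02],"rot":[-33.5,10.3,-30.7]},
    {"hand":0.75,"translation":[0.499,-0.189,-0.02],"rot":[-33.5,10.3,-30.7]},
    {"hand":0.75,"translation":[0.499,-0.189,-0.02],"rot":[-33.5,10.3,-30.7]},
    {"hand":0.75,"translation":[0.499,-0.189,0.004],"rot":[-33.5,10.3,-30.7]},
    {"hand":0.75,"translation":[0.499,-0.189,0.004],"rot":[-33.5,10.3,-30.7]},
    {"hand":0.75,"translation":[0.499,-0.189,0.004],"rot":[-33.5,10.3,-30.7]},
  ],
)

```text
time_s: 5.7
tool_pos: [0.45, 0.2035, 0.1289]
orientation: [1.427, 2.341, 0.741]
ft_force: [0.9, 0.3, 0.1]
grip_width: 0.75
```

```bash
python3 - <<'E'
from h import *
go([.442,.2394,.1292],tilt(27.5,35))
E
```

```text
T [0.0355 0.0077 0.0055] rot [-0.26 -0.52 -0.42] at [0.45   0.2035 0.1289] t 5.7
```

Emit:
move_arm(
  commands=[
    {"hand":0.75,"translation":[0.0355,0.0077,0.0055],"rot":[-0.3,-0.5,-0.4]},
    {"hand":0.75,"translation":[0.0355,0.0077,0.0055],"rot":[-0.3,-0.5,-0.4]},
    {"hand":0.75,"translation":[0.0355,0.0077,0.0055],"rot":[-0.3,-0.5,-0.4]},
    {"hand":0.75,"translation":[0.0355,0.0077,0.0055],"rot":[-0.3,-0.5,-0.4]},
  ],
)

```text
time_s: 6.03
tool_pos: [0.4429, 0.2376, 0.1288]
orientation: [1.416, 2.337, 0.736]
ft_force: [1.1, 0.3, 0.6]
grip_width: 0.749
```

```bash
python3 - <<'E'
from h import *
f,P=save("wrist","w2");s=arm.observe()
print(s["tool_pos"],s["time_s"])
hs=cv2.cvtColor(f["image"],cv2.COLOR_BGR2HSV).astype(int)
m=(hs[...,0]>100)&(hs[...,0]<125)&(hs[...,1]>110)&np.isfinite(P[...,2])
Rt=tilt(27.5,35);q=Rt.inv().apply(P[m]-np.array([.4924,.2659,.0481])) # cols: y_sq, x_sq, -z_sq
q=q[(np.abs(q[:,0])<.08)&(np.abs(q[:,1])<.04)&(np.abs(q[:,2])<.06)]
print(len(q),np.percentile(q,[1,5,50,95,99],axis=0).round(4))
t=q[np.abs(q[:,2]+.042)<.005];c=cv2.minAreaRect((t[:,:2]*1000).astype(np.float32));print(len(t),c,np.median(t[:,2]), np.linalg.lstsq(np.c_[t[:,:2],np.ones(len(t))],t[:,2],rcond=None)[0])
g=Rt.inv().apply(s["tool_pos"]-np.array([.4924,.2659,.0481]));print("tcp in sq(y,x,-z)",g)
go([.442,.2394,.1292],Rt)
E
```

```text
[0.4432649  0.23691281 0.12881338] 6.0833
7062 [[-0.0566 -0.0115 -0.0417]
 [-0.0509 -0.0104 -0.0412]
 [ 0.0088  0.0017 -0.0402]
 [ 0.0564  0.0138 -0.0391]
 [ 0.0598  0.0149 -0.038 ]]
6996 ((0.5766677856445312, 1.7970056533813477), (118.67823028564453, 27.376968383789062), 0.14958511292934418) -0.04022630872153708 [ 0.0011185  -0.00237437 -0.0402166 ]
tcp in sq(y,x,-z) [-0.00302388 -0.00037029 -0.09879212]
T [ 0.0028  0.0002 -0.0003] rot [-0.06 -0.02 -0.05] at [0.4433 0.2369 0.1288] t 6.0833
```

View pics/w2.png

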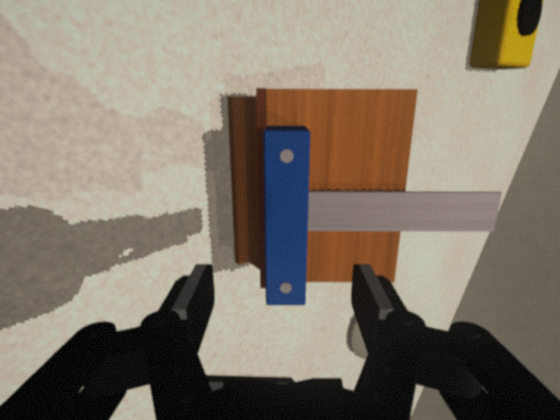

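Wrist view: the stock is at (286,215), centred between the fingers and aligned. The blade points right, clear of the pads. The measured offset from the top-camera estimate is under 2 mm, so I'm descending along the tool axis.

Emit:
move_arm(
  commands=[
    {"hand":0.75,"translation":[0.0035,0.001,0.03],"rot":[0,0,0]},
    {"hand":0.75,"translation":[0.0035,0.001,0.055],"rot":[0,0,0]},
    {"hand":0.75,"translation":[0.0035,0.001,0.07],"rot":[0,0,0]},
    {"hand":0.75,"translation":[0.0035,0.001,0.08],"rot":[0,0,0]},
    {"hand":0.75,"translation":[0.0035,0.001,0.08],"rot":[0,0,0]},
    {"hand":0.75,"translation":[0.0035,0.001,0.08],"rot":[0,0,0]},
  ],
)

```text
time_s: 6.58
tool_pos: [0.4829, 0.2611, 0.0634]
orientation: [1.42, 2.335, 0.735]
ft_force: [0.3, -0.0, -0.3]
grip_width: 0.747
```

Emit:
move_arm(
  commands=[
    {"hand":0.45,"translation":[0,0,0],"rot":[0,0,0]},
    {"hand":0.45,"translation":[0,0,0],"rot":[0,0,0]},
    {"hand":0.45,"translation":[0,0,0],"rot":[0,0,0]},
    {"hand":0.1,"translation":[0,0,0],"rot":[0,0,0]},
    {"hand":0.1,"translation":[0,0,0],"rot":[0,0,0]},
    {"hand":0.1,"translation":[0,0,0],"rot":[0,0,0]},
    {"hand":0.1,"translation":[0,0,0],"rot":[0,0,0]},
    {"hand":0.1,"translation":[0,0,0],"rot":[0,0,0]},
  ],
)

```text
time_s: 7.25
tool_pos: [0.4831, 0.2626, 0.0649]
orientation: [1.416, 2.334, 0.738]
ft_force: [-3.1, -2.3, 9.8]
grip_width: 0.319
```

```bash
python3 - <<'E'
from h import *
s=arm.observe();Rt=tilt(27.5,35)
print(Rt.inv().apply(s["tool_pos"]-np.array([.4924,.2659,.0481])),s["ft_force"],s["moment"])
go(s["tool_pos"]+[0,0,.10],R.from_rotvec(s["orientation"]))
E
```

```text
[ 0.00137202  0.00161344 -0.01938932] [-3.12419606 -2.30512288  9.84977039] [-0.09417447  0.01964668 -0.09393228]
T [ 0.      0.0575 -0.0818] rot [0. 0. 0.] at [0.4831 0.2626 0.0649] t 7.25
```

Emit:
move_arm(
  commands=[
    {"hand":0.1,"translation":[0,0.008,-0.012],"rot":[0,0,0]},
    {"hand":0.1,"translation":[0,0.02,-0.03],"rot":[0,0,0]},
    {"hand":0.1,"translation":[0,0.035,-0.05],"rot":[0,0,0]},
    {"hand":0.1,"translation":[0,0.05,-0.07],"rot":[0,0,0]},
    {"hand":0.1,"translation":[0,0.0575,-0.082],"rot":[0,0,0]},
    {"hand":0.1,"translation":[0,0.0575,-0.082],"rot":[0,0,0]},
  ],
)

```text
time_s: 7.75
tool_pos: [0.4832, 0.2627, 0.1665]
orientation: [1.414, 2.334, 0.739]
ft_force: [1.1, 0.2, -3.5]
grip_width: 0.311
```

```bash
python3 - <<'E'
from h import *
z=np.load("pics/top2.npz");P=z["P"]
for y in (247,246,240,230,215,205,201):
    row=z["img"][y,255:285].astype(int).sum(1);u=255+row.argmax();print(y,u,P[y,u].round(4))
for c in (252,260,280,290,300,308): # near-edge: dark->light down the column
    col=z["img"][240:262,c].astype(int).sum(1);v=240+np.diff(col).argmax();print(c,v,P[v,c].round(4),P[v-2,c].round(4),col[::3])
go([.4555,.034,.10],tilt(-3.1,0))
E
```

```text
247 267 [0.4976 0.0324 0.0097]
246 267 [0.5004 0.0324 0.0064]
240 267 [0.5165 0.0322 0.0128]
230 268 [0.5437 0.0292 0.0123]
215 268 [0.5851 0.0287 0.0108]
205 269 [0.6123 0.0256 0.0144]
201 269 [0.6244 0.0255 0.0067]
252 248 [0.4954 0.0733 0.0104] [0.5009 0.0734 0.0079] [173 180 147 351 331 346 351 354]
260 248 [0.4952 0.0516 0.0074] [0.5003 0.0514 0.0153] [156 169 163 293 356 355 347 344]
280 249 [ 0.4915 -0.0028  0.016 ] [ 0.497  -0.0029  0.0131] [149 145 171 216 361 347 352 351]
290 250 [ 0.4889 -0.0304  0.0012] [ 0.494 -0.03   0.013] [163 158 148 136 361 365 357 348]
300 250 [ 0.4883 -0.0573  0.0094] [ 0.4936 -0.0572  0.0137] [144 171 163 140 359 352 354 355]
308 250 [ 0.488  -0.0789  0.0123] [ 0.4935 -0.0793  0.008 ] [148 151 341 151 347 333 332 342]
T [-0.19   -0.1449 -0.0207] rot [34.28 -9.39 29.69] at [0.4832 0.2627 0.1665] t 7.75
```

Emit:
move_arm(
  commands=[
    {"hand":0.1,"translation":[-0.03,-0.023,-0.003],"rot":[5,-1.4,4.3]},
    {"hand":0.1,"translation":[-0.06,-0.046,-0.007],"rot":[10,-2.7,8.7]},
    {"hand":0.1,"translation":[-0.095,-0.072,-0.01],"rot":[15,-4.1,13]},
    {"hand":0.1,"translation":[-0.125,-0.095,-0.014],"rot":[20,-5.5,17.3]},
    {"hand":0.1,"translation":[-0.15,-0.115,-0.017],"rot":[25,-6.9,21.7]},
    {"hand":0.1,"translation":[-0.175,-0.133,-0.019],"rot":[30,-8.2,26]},
    {"hand":0.1,"translation":[-0.19,-0.145,-0.021],"rot":[34.3,-9.4,29.7]},
    {"hand":0.1,"translation":[-0.19,-0.145,-0.021],"rot":[34.3,-9.4,29.7]},
    {"hand":0.1,"translation":[-0.19,-0.145,-0.021],"rot":[34.3,-9.4,29.7]},
    {"hand":0.1,"translation":[-0.19,-0.145,-0.021],"rot":[34.3,-9.4,29.7]},
  ],
)

```text
time_s: 8.58
tool_pos: [0.4536, 0.0344, 0.0968]
orientation: [-2.277, -2.159, 0.005]
ft_force: [-0.3, 0.9, -4.0]
grip_width: 0.313
```

```bash
python3 - <<'E'
from h import *
f,P=save("wrist","w3");s=arm.observe();print(s["tool_pos"],s["ft_force"],s["grip_width"])
go([.4555,.034,.10],tilt(-3.1,0))
save("side","side2")
E
```

```text
[0.45368879 0.03454515 0.09717806] [-0.16993844  0.79155883 -5.45243236] 0.31231573219610276
T [-0.0004  0.0018 -0.0028] rot [-0.27 -0.01  0.07] at [0.4537 0.0345 0.0972] t 8.6333
```

View pics/w3.png

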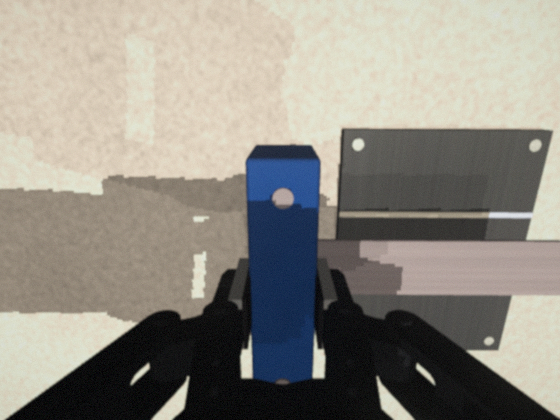

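The wrist view shows the square gripped and level, with the blade over the panel. The panel's near edge is at about column 340 and the line end is at (340,215). Next I'm measuring the alignment from the depth data.

```bash
cat > al.py <<'E'
from h import *
import sys
def fit(x,y): return np.polyfit(x,y,1)
def al(name):
    z=np.load(f"pics/{name}.npz");P=z["P"];hs=cv2.cvtColor(z["img"],cv2.COLOR_BGR2HSV).astype(int)
    a=np.radians(-3.1);d=np.array([np.cos(a),np.sin(a)]);n=np.array([-d[1],d[0]])
    LE=np.array([.4935,.0322])
    q=np.dstack([(P[...,:2]-LE)@d,(P[...,:2]-LE)@n,P[...,2]])*1000  # panel axes about line_end, mm
    ok=np.isfinite(q[...,2]);b=ok&(hs[...,0]>100)&(hs[...,0]<125)&(hs[...,1]>110)
    t=q[b];zt=np.percentile(t[:,2],90);t=t[np.abs(t[:,2]-zt)<4]
    A=np.linalg.lstsq(np.c_[t[:,:2],np.ones(len(t))],t[:,2],rcond=None)[0];print("stock top plane",A.round(4),"z",np.median(t[:,2]).round(2),"rect",cv2.minAreaRect(t[:,:2].astype(np.float32)))
    # top face +x edge per y-bin
    ys=np.arange(t[:,1].min()+4,t[:,1].max()-4,4);e=[(y,np.percentile(t[np.abs(t[:,1]-y)<2,0],98),np.percentile(t[np.abs(t[:,1]-y)<2,0],2)) for y in ys if (np.abs(t[:,1]-y)<2).sum()>20];e=np.array(e)
    print("+x edge fit slope,mid",fit(e[:,0],e[:,1]).round(4),"-x",fit(e[:,0],e[:,2]).round(4),"y range",t[:,1].min(),t[:,1].max())
    k=ok&(hs[...,2]<90)&(hs[...,1]<90)&(np.abs(q[...,2]-10)<5)&(q[...,0]>-20)&(q[...,0]<140)&(np.abs(q[...,1])<130)
    p=q[k];print("panel z",np.median(p[:,2]).round(2),len(p))
    e=[(y,np.percentile(p[np.abs(p[:,1]-y)<1.5,0],2)) for y in np.arange(10,55,3) if (np.abs(p[:,1]-y)<1.5).sum()>30]
    if len(e)>3:
        e=np.array(e);print("near edge slope,x@line",fit(e[:,0],e[:,1]).round(4),e.round(1)[::4].tolist())
    print("line img", [ (c,int(130+z["img"][130:235,c].astype(int).sum(1).argmax())) for c in (350,380,420)], [q[130+z["img"][130:235,c].astype(int).sum(1).argmax(),c].round(1).tolist() for c in (350,380,420)])
    g=ok&(hs[...,1]<70)&(q[...,2]>zt-50)&(q[...,2]<zt-20)&(q[...,0]>20+np.median(t[:,0]))&(q[...,2]>17)
    p=q[g]
    if len(p)>100:
        print("blade plane",np.linalg.lstsq(np.c_[p[:,:2],np.ones(len(p))],p[:,2],rcond=None)[0].round(4),"y 2/98",np.percentile(p[:,1],[2,98]).round(1),"x",np.percentile(p[:,0],[1,99]).round(1),"slope",fit(p[:,0],p[:,1]).round(4))
if __name__=="__main__": al(sys.argv[1])
E
python3 al.py w3
```

```text
stock top plane [ 6.000000e-04 -2.100000e-03  1.179083e+02] z 117.86 rect ((-34.18784713745117, 7.156620025634766), (38.06188201904297, 104.03807830810547), 0.817386269569397)
+x edge fit slope,mid [ 4.2000e-03 -2.5958e+01] -x [-3.00000e-03 -5.18272e+01] y range -44.988753188930325 58.99877559645554
panel z 9.74 19082
near edge slope,x@line [-0.0471  4.4708] [[10.0, 3.3], [22.0, 3.3], [34.0, 4.1], [46.0, 2.0]]
line img [(350, 215), (380, 215), (420, 215)] [[9.8, -0.5, 9.3], [31.4, -0.2, 10.0], [60.4, -0.1, 10.0]]
blade plane [ 6.00000e-04 -5.10000e-03  8.89307e+01] y 2/98 [-15.6  13.6] x [-16.   99.4] slope [-0.0318  1.1427]
```

Emit:
move_arm(
  commands=[
    {"hand":0.1,"translation":[0.001,0.006,0.02],"rot":[-0.2,0,0]},
    {"hand":0.1,"translation":[0.001,0.012,0.04],"rot":[-0.2,0,0]},
    {"hand":0.1,"translation":[0.001,0.016,0.055],"rot":[-0.2,0,0]},
    {"hand":0.1,"translation":[0.001,0.017,0.065],"rot":[-0.2,0,0]},
    {"hand":0.1,"translation":[0.001,0.017,0.07],"rot":[-0.2,0,0]},
    {"hand":0.1,"translation":[0.001,0.017,0.073],"rot":[-0.2,0,0]},
    {"hand":0.1,"translation":[0.001,0.017,0.073],"rot":[-0.2,0,0]},
    {"hand":0.1,"translation":[0.001,0.017,0.073],"rot":[-0.2,0,0]},
    {"hand":0.1,"translation":[0.001,0.017,0.073],"rot":[-0.2,0,0]},
  ],
)

```text
time_s: 9.43
tool_pos: [0.4714, 0.0336, 0.0253]
orientation: [2.28, 2.159, -0.001]
ft_force: [-0.3, 1.2, -3.9]
grip_width: 0.315
```

```bash
python3 - <<'E'
from h import *
f,P=save("wrist","w4");s=arm.observe();print(s["tool_pos"],s["ft_force"],s["grip_width"])
go([.4555,.034,.10],tilt(-3.1,0))
E
python3 al.py w4
```

```text
[0.47133078 0.03360518 0.02525793] [-0.76129641 -1.29471335 -4.15347193] 0.31418397239361845
T [-0.0006 -0.0158 -0.0747] rot [ 0.02  0.06 -0.03] at [0.4713 0.0336 0.0253] t 9.4833
stock top plane [ 7.50000e-03 -3.80000e-03  4.65246e+01] z 46.31 rect ((-16.855485916137695, 7.005359649658203), (36.3936767578125, 104.43684387207031), 0.19177336990833282)
+x edge fit slope,mid [ 2.7000e-03 -8.2655e+00] -x [ 9.00000e-04 -3.42634e+01] y range -45.21461616729526 59.20670264015499
panel z 9.71 28844
near edge slope,x@line [ 0.2334 -2.0641] [[10.0, 1.7], [22.0, 3.1], [34.0, 3.2], [46.0, 6.8]]
line img [(350, 161), (380, 132), (420, 131)] [[10.9, 51.6, 9.7], [26.8, 64.2, -0.4], [46.7, 64.6, -1.0]]
blade plane [ 5.50000e-03 -1.60000e-03  1.76811e+01] y 2/98 [-15.6  13.6] x [  2.1 117.2] slope [-0.0312  1.4859]
```

Emit:
move_arm(
  commands=[
    {"hand":0.1,"translation":[0.001,0,0.001],"rot":[0,0,0]},
    {"hand":0.1,"translation":[0.001,0,0.002],"rot":[0,0,0]},
    {"hand":0.1,"translation":[0.001,0,0.003],"rot":[0,0,0]},
    {"hand":0.1,"translation":[0.001,0,0.0035],"rot":[0,0,0]},
    {"hand":0.1,"translation":[0.001,0,0.004],"rot":[0,0,0]},
    {"hand":0.1,"translation":[0.001,0,0.004],"rot":[0,0,0]},
    {"hand":0.1,"translation":[0.001,0,0.004],"rot":[0,0,0]},
  ],
)

```text
time_s: 10.07
tool_pos: [0.4711, 0.0346, 0.0208]
orientation: [2.281, 2.16, -0.002]
ft_force: [-1.9, 0.4, 1.5]
grip_width: 0.314
```

Emit:
move_arm(
  commands=[
    {"hand":0.1,"translation":[0,0.001,0],"rot":[0,0,0]},
    {"hand":0.1,"translation":[0,0.0025,0],"rot":[0,0,0]},
    {"hand":0.1,"translation":[0,0.004,0],"rot":[0,0,0]},
    {"hand":0.1,"translation":[0,0.0055,0],"rot":[0,0,0]},
    {"hand":0.1,"translation":[0,0.007,0],"rot":[0,0,0]},
    {"hand":0.1,"translation":[0,0.007,0],"rot":[0,0,0]},
    {"hand":0.1,"translation":[0,0.007,0],"rot":[0,0,0]},
  ],
)

```text
time_s: 10.65
tool_pos: [0.4779, 0.0344, 0.0207]
orientation: [-2.281, -2.159, 0.003]
ft_force: [-4.4, 0.6, 5.0]
grip_width: 0.314
```

Emit:
move_arm(
  commands=[
    {"hand":0.1,"translation":[0,0.001,0],"rot":[0,0,0]},
    {"hand":0.1,"translation":[0,0.002,0],"rot":[0,0,0]},
    {"hand":0.1,"translation":[0,0.002,0],"rot":[0,0,0]},
  ],
)

```text
time_s: 10.9
tool_pos: [0.4797, 0.0343, 0.0207]
orientation: [-2.281, -2.159, 0.003]
ft_force: [-4.7, 0.8, 7.5]
grip_width: 0.311
```

Emit:
move_arm(
  commands=[
    {"hand":0.1,"translation":[0,0.001,0],"rot":[0,0,0]},
    {"hand":0.1,"translation":[0,0.0015,0],"rot":[0,0,0]},
    {"hand":0.1,"translation":[0,0.0015,0],"rot":[0,0,0]},
  ],
)

```text
time_s: 11.15
tool_pos: [0.4801, 0.0343, 0.0207]
orientation: [-2.279, -2.158, 0.006]
ft_force: [-10.7, -1.1, 11.3]
grip_width: 0.31
```

Emit:
move_arm(
  commands=[
    {"hand":0.1,"translation":[0,0.001,0],"rot":[0,0,0]},
    {"hand":0.1,"translation":[0,0.001,0],"rot":[0,0,0]},
    {"hand":0.1,"translation":[0,0.001,0],"rot":[0,0,0]},
  ],
)

```text
time_s: 11.4
tool_pos: [0.4801, 0.0343, 0.0207]
orientation: [-2.278, -2.157, 0.009]
ft_force: [-14.7, -1.2, 16.7]
grip_width: 0.311
```

```bash
python3 - <<'E'
from h import *
s=arm.observe();print({k:np.round(s[k],4) for k in("tool_pos","ft_force","moment")})
go([.48,.0343,.0207],tilt(-3.1,0))
save("wrist","w5")
E
python3 al.py w5
```

```text
{'tool_pos': array([0.4801, 0.0343, 0.0207]), 'ft_force': array([-14.7402,  -1.1835,  16.6702]), 'moment': array([-0.0051,  2.8498, -0.0635])}
T [ 0.     -0.0002 -0.    ] rot [-0.41  0.04 -0.02] at [0.4801 0.0343 0.0207] t 11.4
stock top plane [-3.00000e-03 -8.00000e-04  4.17615e+01] z 41.78 rect ((-12.268502235412598, 7.980754852294922), (28.045604705810547, 104.5845947265625), 0.2587771713733673)
+x edge fit slope,mid [4.000e-04 8.309e-01] -x [ 1.30000e-03 -2.53993e+01] y range -44.33211260482826 60.274648806388704
panel z 9.74 28485
near edge slope,x@line [ 0.4766 -4.5214] [[13.0, 4.8], [25.0, 7.2], [37.0, 7.3], [49.0, 21.8]]
line img [(350, 135), (380, 136), (420, 137)] [[19.6, 64.4, 0.3], [34.2, 63.9, -0.6], [53.3, 63.5, -0.3]]
```

View pics/w5.png

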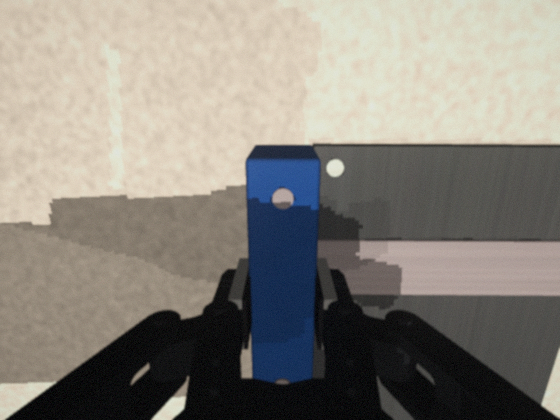

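The wrist view shows the stock flush with the panel's edge (columns 313–320), lying flat with its top at 41.8 mm. The blade covers the line, which is no longer visible. I'm easing off the push, releasing and lifting.

Emit:
move_arm(
  commands=[
    {"hand":0.1,"translation":[0,-0.001,-0.0005],"rot":[0,0,0]},
    {"hand":0.1,"translation":[0,-0.0015,-0.001],"rot":[0,0,0]},
    {"hand":0.4,"translation":[0,-0.0015,-0.001],"rot":[0,0,0]},
    {"hand":0.6,"translation":[0,-0.0015,-0.001],"rot":[0,0,0]},
    {"hand":0.7,"translation":[0,-0.0015,-0.001],"rot":[0,0,0]},
    {"hand":0.7,"translation":[0,-0.0015,-0.001],"rot":[0,0,0]},
    {"hand":0.7,"translation":[0,-0.0015,-0.001],"rot":[0,0,0]},
    {"hand":0.7,"translation":[0,-0.0015,-0.001],"rot":[0,0,0]},
  ],
)

```text
time_s: 12.12
tool_pos: [0.4813, 0.034, 0.0217]
orientation: [2.281, 2.16, -0.002]
ft_force: [1.4, 0.6, -0.2]
grip_width: 0.703
```

Emit:
move_arm(
  commands=[
    {"hand":0.7,"translation":[0,0,-0.01],"rot":[0,0,0]},
    {"hand":0.7,"translation":[0,0,-0.03],"rot":[0,0,0]},
    {"hand":0.7,"translation":[0,0,-0.06],"rot":[0,0,0]},
    {"hand":0.7,"translation":[0,0,-0.1],"rot":[0,0,0]},
    {"hand":0.7,"translation":[0,0,-0.14],"rot":[0,0,0]},
    {"hand":0.7,"translation":[0,0,-0.17],"rot":[0,0,0]},
    {"hand":0.7,"translation":[0,0,-0.17],"rot":[0,0,0]},
  ],
)

```text
time_s: 12.7
tool_pos: [0.4836, 0.034, 0.1983]
orientation: [2.274, 2.154, 0.009]
ft_force: [1.0, -0.3, 2.0]
grip_width: 0.699
```

```bash
python3 - <<'E'
from h import *
f,P=save("wrist","w6");g,Q=save("top","top3");s=arm.observe();print(s["tool_pos"],s["ft_force"],s["time_s"])
a=f["image"];b=cv2.resize(g["image"][180:270,230:450],(560,229),interpolation=cv2.INTER_CUBIC);cv2.imwrite("pics/c6.png",np.vstack([a[:365],b]))
z=P[...,2]
# near edge via wrist: compare stock +x edge with panel edge y end; rows
E
python3 al.py w6
```

```text
[0.48144632 0.03421011 0.19280756] [ 0.36059707 -0.04323032 -1.13139494] 12.8
stock top plane [2.300000e-03 1.622000e-01 2.771818e+02] z 279.34 rect ((-11.52386474609375, 10.37301254272461), (17.04077911376953, 125.67374420166016), 89.02595520019531)
+x edge fit slope,mid [ 0.3177 41.6718] -x [ -1.3477 -54.8721] y range 0.9302503380430255 18.728829878811318
panel z 9.82 16447
near edge slope,x@line [-0.014   5.8684] [[16.0, 5.8], [28.0, 5.5], [40.0, 5.1], [52.0, 4.9]]
line img [(350, 174), (380, 172), (420, 173)] [[60.4, 9.4, 13.3], [90.9, 11.0, 11.3], [130.4, 10.4, 13.8]]
blade plane [ 5.869000e-01 -9.400000e-03  2.308943e+02] y 2/98 [-7.4 14.1] x [19.3 51.5] slope [0.0355 6.5226]
```

View pics/c6.png

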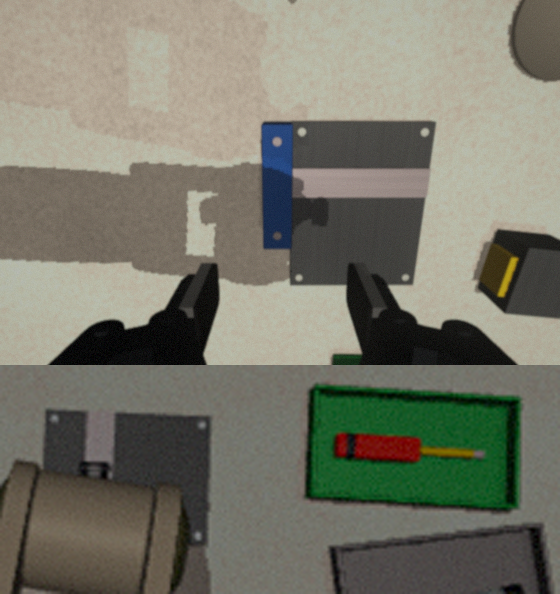

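The wrist view shows the stock against the near edge with the blade covering the line, and the top crop shows the screwdriver inside the green tray. As a last check I'm comparing the stock face with the exposed part of the panel's edge.

```bash
python3 - <<'E'
from h import *
z=np.load("pics/w6.npz");K=z["K"];T=z["T"];img=z["img"].astype(int);hs=cv2.cvtColor(z["img"],cv2.COLOR_BGR2HSV).astype(int)
def pt(u,v,h):
    r=T[:3,:3]@np.array([(u-K[0,2])/K[0,0],(v-K[1,2])/K[1,1],1]);o=T[:3,3];return (o+r*(h-o[2])/r[2])*1000
blue=(hs[...,0]>100)&(hs[...,0]<125)&(hs[...,1]>110)
S=[];
for v in range(138,244,4):
    c=np.nonzero(blue[v,255:300])[0]+255; S.append(np.r_[pt(c.max()+.5,v,.042)[:2],pt(c.min()-.5,v,.042)[:2]])
S=np.array(S);f=np.polyfit(S[:,1],S[:,0],1);fb=np.polyfit(S[:,3],S[:,2],1)
E=[]
for v in range(254,281,2):
    g=img[v,280:300].sum(1);c=280+np.diff(g).argmin()+.5;E.append(pt(c,v,.01)[:2])
E=np.array(E);e=np.polyfit(E[:,1],E[:,0],1)
print("stock +x face slope deg",np.degrees(np.arctan(f[0])),"back",np.degrees(np.arctan(fb[0])),"edge",np.degrees(np.arctan(e[0])),"y range stock",S[[0,-1],1],"edge y",E[[0,-1],1])
for y in (85,35,-25):print(y,"face",np.polyval(f,y).round(1),"back+28",np.polyval(fb,y).round(1)+28,"edge if -3.1deg",(E[:,0].mean()+np.tan(np.radians(3.0))*(y-E[:,1].mean())).round(1))
# far edge yaw, and blade edges
F=[]
for v in list(range(130,165,3))+list(range(204,265,3)):
    g=img[v,405:445].sum(1);F.append(pt(405+np.diff(g).argmax()+.5,v,.01)[:2])
F=np.array(F);p=np.polyfit(F[:,1],F[:,0],1);print("far edge deg",np.degrees(np.arctan(p[0])),"near edge by far-140:",[(np.polyval(p,y)-140*np.cos(np.arctan(p[0]))-0).round(1) for y in (85,35,-25)])
for c in (300,340,380,420):
    g=img[150:215,c].sum(1);print(c,pt(c,150+np.diff(g).argmax()+.5,.013)[:2].round(1),pt(c,150+np.diff(g).argmin()+.5,.013)[:2].round(1))
E
```

```text
stock +x face slope deg 3.2120063621109654 back 2.981621921856785 edge 2.0797675024402054 y range stock [ 80.07902579 -19.49431937] edge y [-47.85873258 -80.07668519]
85 face 497.2 back+28 498.4 edge if -3.1deg 496.4
35 face 494.4 back+28 495.8 edge if -3.1deg 493.8
-25 face 491.0 back+28 492.6 edge if -3.1deg 490.6
far edge deg 3.3525745960414106 near edge by far-140: [np.float64(497.5), np.float64(494.6), np.float64(491.1)]
300 [504.5  46.6] [504.1  36.4]
340 [544.3  44.4] [544.4  14.3]
380 [584.3  42.2] [585.4  12. ]
420 [624.2  41. ] [626.6   9.6]
```

```bash
python3 -c "
from bench import arm
print(arm.close_job())"
```

```text
the job is handed in; nothing more can be done
None
```

The job is handed in at about 13 s of the 51 s. The red screwdriver lies released in the green tray. The T-square is flat on the bench with its stock against the panel's near edge and its blade over the white line. I lifted the square at the rest's 35° tilt, set it down level, and pushed it gently into the panel (about 15 N) before letting go.

**Last checks:**
- **Stock:** its face agrees with the panel's near edge to about 1 mm along the stock, and the yaw difference is about 0.2°. Its top measured 41.8 mm against 42 mm, so it is flat.
- **Blade:** its middle is within about 1 mm of the line where I compared them, near x = 544 mm. The line is fully hidden in the last wrist image.
- **Robot and other objects:** the arm is clear, about 0.19 m up. No unexpected contact forces were seen, but I did not re-measure the lamp, transformer or glass tube.

**Disagreements:** the top and wrist cameras differed by up to about 2 mm. The short exposed piece of the panel's edge gave a yaw about 1° off the far edge (2.1° against 3.4°), which I put down to its short length. One automatic alignment script gave meaningless values on the final image, so I replaced it with direct edge measurements.

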